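Set the bench dust inlets for carving

TASK

The plaster block on the turntable is about to be carved: at the dust inlet next to it, push the lever round until its pointer stands on the long middle mark of the scale (half open), and push the lever of the other dust inlet all the way round to shut, the solid dot. Just push with the fingers, do not pinch the grips, and leave everything else on the bench where it is.

Things in the scene. Friction and masses are not known exactly. Their poses are not given: they have to be found in the camera images.
- work_inlet: dust inlet next to the plaster block (turntable close behind it): galvanised iris damper fixed on the bench, drum 165 mm across, 62 high, mouth 122 across, 82 high. Origin: centre, at the bench; z up; -x = middle of lever swing and scale. Pale scale arc 81 to 102 mm out, 58 high: solid dot at the shut end, short marks, one long middle mark, small ring at the open end. Both alike
- work_lever (a joint): lever of the work inlet, angle (rad) about the inlet's vertical centre line: 0 shut (stop, solid dot), 0.70 pointer on the long middle mark, 1.40 fully open (stop, ring); grows counter-clockwise from above. From the centre it points at inlet yaw + pi - 0.70 + value. Stiff (about 3 N at the grip), stays where left
- work_grip (a point): centre of the upright black grip of the work inlet's lever, 135 mm from the inlet's centre line, 75 mm above the bench. Block: 18 mm along the lever, 18 mm across it (the way it is pushed), from 49 to 101 mm above the bench; its flat bar is 12 mm wide at height 45 to 49. At that height nothing else is within 20 mm of the grip's path
- work_pointer (a point): tip of the small black pointer on the work inlet's lever, 103 mm from the centre line, 59 mm above the bench, at the outer edge of the scale
- work_mark (a point): middle of the long middle mark on the work inlet's scale, 92 mm from the centre line, 59 mm above the bench; the mark is radial, 18 mm long and 4 mm wide
- work_shell_cw: the clockwise-side (seen from above) half of the work inlet's grip, 18 x 9 x 52 mm, origin at the grip's centre: touched when the lever is pushed counter-clockwise, to open. Force on both halves at once means a pinch
- work_shell_ccw: the counter-clockwise-side (seen from above) half of the work inlet's grip, 18 x 9 x 52 mm, origin at the grip's centre: touched when the lever is pushed clockwise, to shut. Force on both halves at once means a pinch
- other_inlet: dust inlet without the plaster block (black bowl behind it): galvanised iris damper fixed on the bench, drum 165 mm across, 62 high, mouth 122 across, 82 high. Origin: centre, at the bench; z up; -x = middle of lever swing and scale. Pale scale arc 81 to 102 mm out, 58 high: solid dot at the shut end, short marks, one long middle mark, small ring at the open end. Both alike
- other_lever (a joint): lever of the other inlet, angle (rad) about the inlet's vertical centre line: 0 shut (stop, solid dot), 0.70 pointer on the long middle mark, 1.40 fully open (stop, ring); grows counter-clockwise from above. From the centre it points at inlet yaw + pi - 0.70 + value. Stiff (about 3 N at the grip), stays where left
- other_grip (a point): centre of the upright black grip of the other inlet's lever, 135 mm from the inlet's centre line, 75 mm above the bench. Block: 18 mm along the lever, 18 mm across it (the way it is pushed), from 49 to 101 mm above the bench; its flat bar is 12 mm wide at height 45 to 49. At that height nothing else is within 20 mm of the grip's path
- other_pointer (a point): tip of the small black pointer on the other inlet's lever, 103 mm from the centre line, 59 mm above the bench, at the outer edge of the scale
- other_mark (a point): middle of the long middle mark on the other inlet's scale, 92 mm from the centre line, 59 mm above the bench; the mark is radial, 18 mm long and 4 mm wide
- other_shell_cw: the clockwise-side (seen from above) half of the other inlet's grip, 18 x 9 x 52 mm, origin at the grip's centre: touched when the lever is pushed counter-clockwise, to open. Force on both halves at once means a pinch
- other_shell_ccw: the counter-clockwise-side (seen from above) half of the other inlet's grip, 18 x 9 x 52 mm, origin at the grip's centre: touched when the lever is pushed clockwise, to shut. Force on both halves at once means a pinch
- turntable: loose dark iron banding wheel, disc 152 mm across with its top 59 mm above the bench; origin under its centre; about 170 mm from the centre of the working inlet, on the side away from the lever. Bystander
- plaster_block: half-carved off-white plaster block of interlocked slabs, about 88 x 92 x 80 mm, loose on the turntable; origin under its centre. It tells which inlet is the working one. Bystander
- mixing_bowl: loose black rubber bowl, 124 mm across, 55 mm high, behind the other inlet; origin under its centre. Bystander
- chisel: loose chisel, 265 mm long, 25 mm high, lying on the bench between the inlets; origin under the joint of handle and blade, x towards the edge. Bystander
- rasp: loose rasp, 260 mm long, 25 mm high, lying across the bench in front of the inlets, under the levers' height; origin under the joint of handle and blade. Bystander
- mallet: loose round wooden carver's mallet standing on its head, 94 mm across, 230 mm high, beyond and between the inlets; origin under its centre. Bystander
- brush: loose brush lying on the bench far out on the right; origin on its underside. Bystander
- spray_bottle: loose white spray bottle, 72 mm across, 230 mm high, standing far out on the left; origin under its centre. Bystander

How it is judged:
By the outcome, as a careful person would: the job done as asked, in the order asked, and still so for the second after the job is handed in, with the robot touching nothing.
It also fails if it takes over 54 s, if anything falls off the work surface, if the arm or the gripper's body presses on something with over 40 N, if the wrist force passes 120 N, or if a joint passes its speed limit or range.

ROBOT

A 7-joint arm with a two-finger parallel gripper is mounted at the origin on the work surface. World frame = base frame: x ahead of the robot, y to its left, z up, the work surface at z = 0. Lengths are in mm, angles in rad, forces in N, time in s.
With the tool pointing down it reaches from about 400 to 875 mm from the base axis. Payload 4.4 kg.
Tool frame: the origin (TCP) lies midway between the tips of the shut fingers; the grasp point (between the pads) lies 19 mm behind it; z points along the fingers, y is the line along which they close (so a half turn about z gives the same grasp; the last joint's range is limited). The gripper opens to 85 mm and grips with 20 to 120 N. Pads are 22 mm wide; open, the fingers measure 114 mm over their backs; the gripper's body (76 mm by 85 mm) begins 54 mm behind the grasp point. The pads swing forward as they close: fully open they stand 13 mm farther back than shut.
Start: joints at [-1.366, 0.628, 0.038, 1.517, -0.027, 0.996, -0.02], TCP at [173.852, 626.333, 231.313] pointing down, gripper open.
Joint ranges: [-3.06, 3.06], [-0.37, 2.12], [-1.25, 1.32], [0.18, 2.47], [-1.1, 4.24], [0.23, 1.98], [-2.94, 2.94]. Speed limits (rad/s): [2.57, 2.57, 3.14, 3.14, 3.14, 3.14, 3.14].

INTERFACE

Orientations are given as [roll, pitch, yaw] about the fixed x, y, z axes, in that order (R = Rz(yaw) Ry(pitch) Rx(roll)).
In Python, from cell import monitor, cams, ctrl gives the robot as it stands.
- The arm moves only by the tool drive_tool, never from a script. Its argument "motion" is a list of rows, each an object with "fingers": the opening, from 0 (shut) to 1 (fully open); "linear": the shift along the tool's x, y, z in m, a list of three; "twist": the turn about the tool's z in rad. In form: [{"fingers": fingers, "linear": [x, y, z], "twist": twist}, ...]. A call has 1 to 5 rows; each row shifts and turns the commanded pose from where the row before left it, along the tool's axes as they then stand; what a row does not reach is not made up. A row lasts 1/12 s, in which the tool goes at most 41.7 mm and 7.16 degrees, less where a joint would pass 70% of its speed; a pose out of reach is approached as far as the arm can. A call with a gripper value outside its range is refused whole. The fingers move at their own pace and stop on an object; the grip force is fixed at half the most. Time passes only in rows, so rows that do not move let the fingers close. It gives the time, the measured TCP pose, the force, the opening and the grip force at its end, in the units of the state.
- monitor.read_state(): the state, without advancing time (a new reading comes with each control period).
- cams.get_image(name): name is "scene" or "top"; returns a dict with "color" (420x560x3 uint8, blue, green, red), "K" (3x3 intrinsics, pixels), "R" (3x3) and "t" (3): a world point X has camera coordinates R X + t. Camera axes: x right, y down, z forward; pixel columns grow to the right and rows downward; lengths in mm; the calibration is good to about 2 mm. A picture is of the moment at which its call begins. There is no depth.
- ctrl.finish_job(): hands the job in; it is judged then, once.
The state is a dict: "clock": time; "qpos": joint angles; "qd": joint speeds; "tau": joint torques, N m; "eef_pos": TCP position; "tool_rot": TCP orientation; "force": force on the tool from outside, world axes, zero at the start; "torque": the same for the moment, N m; "width": finger opening in mm; "gripper_force": force on a finger pad.
Only numpy, scipy, OpenCV 4.12 (cv2) and the standard library are available. Lean on these libraries where they do the work, as an engineer would, in place of code of your own. Each camera call takes 0.05 s, during which the arm holds its last target. There are 200 camera calls.

## Working session

There is one attempt and no reset: what is moved stays moved. The work goes in short steps, Python scripts to look and compute and a tool call to move; the robot and the scene stay as the last step left them, time stands still between calls to the robot, and variables do not carry over. Pictures are saved under pics/ and viewed, at most 10 in all, crops included, and the job is handed in when it is done.

Besides the shell and the picture viewer there is one more tool, called after ">>>" as name([rows], argument=value, ...), one row to a line, values as JSON. drive_tool: Moves the arm, as the interface text tells. Its arguments: {"type":"object","properties":{"motion":{"type":"array"}},"required":["motion"]}

```bash
mkdir -p pics; python3 - <<'E'
from cell import monitor,cams,ctrl
import cv2,numpy as np
for n in("scene","top"):
    d=cams.get_image(n); cv2.imwrite(f"pics/{n}0.png",d["color"]); np.savez(f"{n}.npz",**d)
    print(n,d["K"].round(1).tolist(),d["R"].round(3).tolist(),d["t"].round(1).tolist())
s=monitor.read_state();print(s)
E
```

```text
scene [[413.6, 0.0, 273.0], [0.0, 413.6, 218.3], [0.0, 0.0, 1.0]] [[0.47, 0.882, 0.014], [0.49, -0.248, -0.836], [-0.734, 0.4, -0.549]] [-322.5, -195.5, 1712.4]
top [[489.4, 0.0, 281.3], [0.0, 489.4, 209.3], [0.0, 0.0, 1.0]] [[-0.018, -1.0, 0.01], [-0.995, 0.017, -0.098], [0.098, -0.012, -0.995]] [53.3, 582.8, 1692.5]
{'clock': 0.1, 'qpos': array([-1.36580397,  0.62927109,  0.03843254,  1.51828143, -0.02700525,
        0.99632023, -0.01999682]), 'qd': array([ 4.63856745e-04, -1.88752562e-03,  1.06314182e-03, -8.80117306e-04,
       -8.54381890e-04, -1.07898589e-03, -8.34347507e-05]), 'tau': array([ 3.87134962e-03, -5.64540732e+01,  1.23085834e+00, -1.93976837e+01,
        1.13487049e-02,  5.27923432e-03,  4.31584999e-05]), 'eef_pos': array([173.6801629 , 625.76786397, 230.4652292 ]), 'tool_rot': array([-3.13983004e+00,  7.71778400e-06,  2.87081021e+00]), 'force': array([ 0.22896296, -0.55273285,  0.3979528 ]), 'torque': array([ 0.08273546, -0.05207417,  0.03507146]), 'gripper_force': 0.0, 'width': 85.32250026217699}
```

View pics/top0.png

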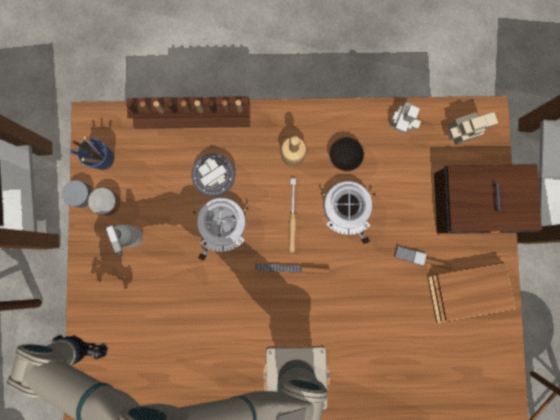

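View pics/scene0.png

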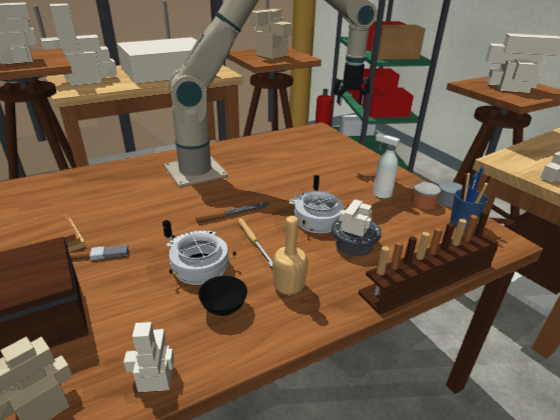

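The top view shows the work inlet at about (222,224), with the plaster block at (213,173) and its grip at (202,256). The other inlet is at (348,207), with its grip at (365,240) and the bowl at (346,153). Next I'll zoom in on both.

```bash
python3 - <<'E'
import cv2,numpy as np
c=np.load("top.npz")["color"]
a=c[190:270,180:260];b=c[170:250,310:390]
im=np.hstack([cv2.resize(x,None,fx=5,fy=5,interpolation=cv2.INTER_CUBIC) for x in(a,b)])
cv2.imwrite("pics/crop0.png",im)
E
```

```text
(no output)
```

View pics/crop0.png

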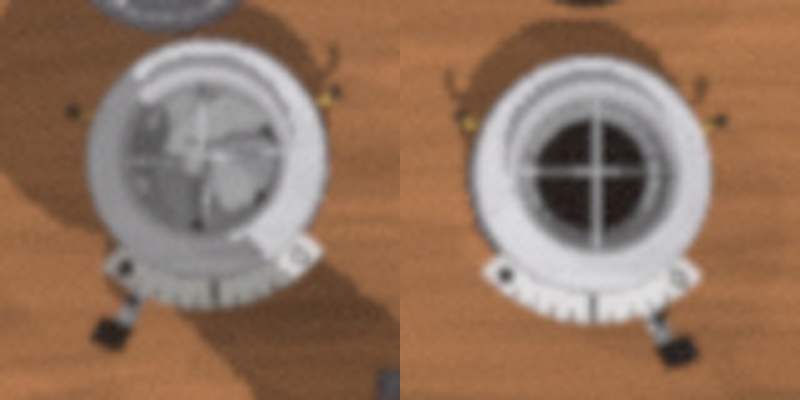

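The crop shows the scale dot, long mark and ring clearly at both inlets. The work lever is near shut, just past the dot, and the other lever is near open.

```bash
cat >h.py <<'E'
import cv2,numpy as np
def load(n):
    d=np.load(n+".npz");return d
def ray(d,p,z):
    R,t=d["R"],d["t"];o=-R.T@t;v=R.T@np.linalg.solve(d["K"],[p[0],p[1],1.]);return (o+v*(z-o[2])/v[2])[:2]
def proj(d,X):
    q=d["K"]@(d["R"]@np.array(X,float)+d["t"]);return q[:2]/q[2]
def fit(d,P,rad=92):
    w=np.array([ray(d,p,59) for p in P])@[1,1j]
    m=-rad*np.exp(1j*np.array([-.7,0,.7]))   # dot, mark, ring in inlet frame
    a=w-w.mean();b=m-m.mean();y=np.angle((a*b.conj()).sum())
    c=(w-m*np.exp(1j*y)).mean();return c,y,np.abs(w-m*np.exp(1j*y)-c)
def blob(d,box,th=55):
    x0,y0,x1,y1=box;g=d["color"][y0:y1,x0:x1].max(2)
    m=(g<th).astype(np.uint8);n,l,s,ce=cv2.connectedComponentsWithStats(m)
    i=1+s[1:,4].argmax();return ce[i]+[x0,y0],s[i]
E
python3 - <<'E'
from h import *
d=load("top");s=load("scene")
f=lambda u,v,x,y:((u+.5)/5-.5+x,(v+.5)/5-.5+y)
for nm,P,bx,sb in(("work",[f(125,267,180,190),f(215,292,180,190),f(298,258,180,190)],(194,246,212,266),(306,170,326,194)),
 ("other",[f(105,275,310,170),f(193,307,310,170),f(280,275,310,170)],(355,230,376,248),(158,215,176,242))):
    c,y,e=fit(d,P);print(nm,c,y,e.round(1))
    p,st=blob(d,bx);q=ray(d,p,92);q2=q@[1,1j]
    ps,ss=blob(s,sb)
    # triangulate two blobs
    A=[];b=[]
    for D,pp in((d,p),(s,ps)):
        M=D["K"]@np.c_[D["R"],D["t"]]
        for i in(0,1):
            r=pp[i]*M[2]-M[i];A.append(r[:3]);b.append(-r[3])
    X=np.linalg.lstsq(np.array(A),np.array(b),rcond=None)[0]
    lv=lambda z:(np.angle(z-c)-y-np.pi+.7+np.pi)%(2*np.pi)-np.pi
    print(" grip",p,st,"z92:",q,abs(q2-c),lv(q2),"tri",X,abs(X[:2]@[1,1j]-c),lv(X[:2]@[1,1j]),ss)
E
```

```text
work (541.8874451122003+250.89729181330205j) 0.036890512594557334 [0.6 1.3 0.8]
 grip [201.71428571 256.14285714] [ 6  9  5  4 14] z92: [424.2688309  312.97607941] 132.995918283658 0.17747212127842715 tri [423.83070622 314.45251207  76.57345203] 134.07706597329314 0.16925869576406427 [ 8  6  5 15 65]
other (593.6550884429826-187.37287641562085j) -0.017756050558553248 [1.2 0.3 1.2]
 grip [365.0625 239.875 ] [ 8  8  5  4 16] z92: [ 468.73898542 -236.82043144] 134.3469147108744 1.094676377601595 tri [ 469.0284875  -240.74290305   75.21258471] 135.57340965190545 1.1223673357053023 [  5   5  12  18 118]
```

>>> drive_tool([
  {"fingers": 0, "linear": [-0.0335, -0.0185, 0], "twist": 0},
  {"fingers": 0, "linear": [-0.0335, -0.0185, 0], "twist": 0},
  {"fingers": 0, "linear": [-0.0335, -0.0185, 0], "twist": 0},
  {"fingers": 0, "linear": [-0.0335, -0.0185, 0], "twist": 0},
  {"fingers": 0, "linear": [-0.0335, -0.0185, 0], "twist": 0},
])

```text
clock: 0.52
eef_pos: [311.3, 490.7, 231.0]
tool_rot: [-3.141, -0.0, 2.871]
force: [1.0, 0.5, -0.3]
width: 25.4
gripper_force: 0.0
```

>>> drive_tool([
  {"fingers": 0, "linear": [-0.0335, -0.0185, 0], "twist": 0},
  {"fingers": 0, "linear": [-0.0335, -0.0185, 0], "twist": 0},
  {"fingers": 0, "linear": [-0.0335, -0.0185, 0], "twist": 0},
  {"fingers": 0, "linear": [-0.0335, -0.0185, 0], "twist": 0},
  {"fingers": 0, "linear": [-0.0335, -0.0185, 0], "twist": 0},
])

```text
clock: 0.93
eef_pos: [448.0, 356.8, 231.0]
tool_rot: [-3.141, -0.0, 2.871]
force: [0.5, 0.9, 1.2]
width: -0.2
gripper_force: 0.0
```

>>> drive_tool([
  {"fingers": 0, "linear": [0, 0, 0.04], "twist": 0.11},
  {"fingers": 0, "linear": [0, 0, 0.04], "twist": 0.11},
  {"fingers": 0, "linear": [0, 0, 0], "twist": 0},
  {"fingers": 0, "linear": [0, 0, 0], "twist": 0},
])

```text
clock: 1.27
eef_pos: [445.5, 357.5, 149.7]
tool_rot: [-3.136, -0.002, 2.654]
force: [0.5, 0.8, 0.7]
width: 0.1
gripper_force: 0.0
```

>>> drive_tool([
  {"fingers": 0, "linear": [0, 0, 0.04], "twist": 0},
  {"fingers": 0, "linear": [0, 0, 0.04], "twist": 0},
  {"fingers": 0, "linear": [0, 0, 0], "twist": 0},
  {"fingers": 0, "linear": [0, -0.018, 0], "twist": 0},
  {"fingers": 0, "linear": [0, 0, 0], "twist": 0},
])

```text
clock: 1.68
eef_pos: [437.9, 341.1, 73.4]
tool_rot: [-3.14, -0.0, 2.652]
force: [-1.0, -0.7, -0.5]
width: -0.1
gripper_force: 0.0
```

```bash
python3 - <<'E'
from cell import monitor,cams
from h import *
A=[]
for n,(y0,y1,x0,x1) in(("scene",(130,230,260,393)),("top",(200,290,160,280))):
    d=cams.get_image(n);np.savez(n+".npz",**d);A.append(cv2.resize(d["color"][y0:y1,x0:x1],(400,300),interpolation=cv2.INTER_CUBIC))
cv2.imwrite("pics/a1.png",np.hstack(A))
s=monitor.read_state();print(s["eef_pos"],s["force"])
E
```

```text
[440.12412126 344.03853274  74.30758253] [ 0.77506943 -0.07665446  0.77121202]
```

View pics/a1.png

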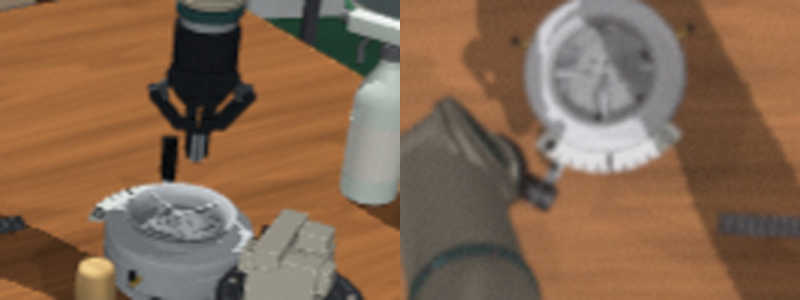

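The fingers are shut and sit beside the work grip on its clockwise side, with a small gap. I'll start the push along the arc.

>>> drive_tool([
  {"fingers": 0, "linear": [0, -0.006, 0], "twist": 0},
  {"fingers": 0, "linear": [0.001, -0.0068, 0], "twist": -0.05},
  {"fingers": 0, "linear": [0.001, -0.0068, 0], "twist": -0.05},
  {"fingers": 0, "linear": [0.001, -0.0068, 0], "twist": -0.05},
  {"fingers": 0, "linear": [0.001, -0.0068, 0], "twist": -0.05},
])

```text
clock: 2.2
eef_pos: [422.3, 317.0, 73.3]
tool_rot: [3.135, 0.002, 2.855]
force: [-0.9, 3.6, 0.6]
width: 0.2
gripper_force: 1.6
```

>>> drive_tool([
  {"fingers": 0, "linear": [0.001, -0.0068, 0], "twist": -0.05},
  {"fingers": 0, "linear": [0.001, -0.0068, 0], "twist": -0.05},
  {"fingers": 0, "linear": [0.001, -0.0068, 0], "twist": -0.05},
  {"fingers": 0, "linear": [0, 0, 0], "twist": 0},
  {"fingers": 0, "linear": [0, 0, 0], "twist": 0},
])

```text
clock: 2.62
eef_pos: [414.3, 295.6, 72.5]
tool_rot: [3.14, 0.002, 3.0]
force: [-0.0, 0.3, 0.6]
width: -0.2
gripper_force: 0.1
```

```bash
python3 - <<'E'
from cell import monitor,cams
from h import *
A=[];E=[]
for n,(y0,y1,x0,x1) in(("scene",(130,230,260,393)),("top",(210,270,185,265))):
    d=cams.get_image(n);E.append(monitor.read_state()["eef_pos"]);np.savez(n+".npz",**d);A.append(cv2.resize(d["color"][y0:y1,x0:x1],(400,300),interpolation=cv2.INTER_CUBIC))
cv2.imwrite("pics/a2.png",np.hstack(A))
s=monitor.read_state();e=np.mean(E,0);print(e,s["force"],s["tool_rot"])
w=e[0]+1j*e[1]-(541.9+250.9j);print("if offset 23.5: lever",np.angle(w*np.exp(-1j*(.037+np.pi-.7)))+np.arctan(23.5/135),abs(w))
E
```

```text
[414.34347622 295.60577144  72.13529823] [-0.31727444 -0.18222737  0.16662734] [3.14039753e+00 1.52903413e-03 2.99979749e+00]
if offset 23.5: lever 0.49824640987461943 135.16387372463672
```

View pics/a2.png

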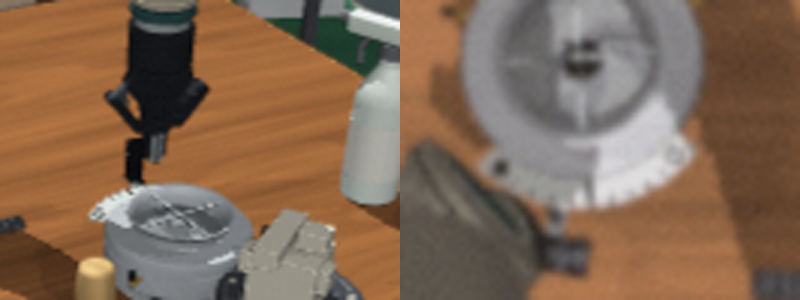

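The work lever is now near 0.5, with the pointer at crop (555,210) and the long mark at (588,190). I'll push it to just short of the mark, back off and measure.

>>> drive_tool([
  {"fingers": 0, "linear": [0.001, -0.0068, 0], "twist": -0.05},
  {"fingers": 0, "linear": [0.001, -0.0068, 0], "twist": -0.05},
  {"fingers": 0, "linear": [0.001, -0.0068, 0], "twist": -0.05},
  {"fingers": 0, "linear": [0, 0, 0], "twist": 0},
  {"fingers": 0, "linear": [0, 0, 0], "twist": 0},
])

```text
clock: 3.13
eef_pos: [409.1, 274.9, 71.5]
tool_rot: [-3.142, 0.0, -3.135]
force: [-1.0, 0.2, 0.3]
width: -0.0
gripper_force: 0.0
```

>>> drive_tool([
  {"fingers": 0, "linear": [0, 0.035, 0], "twist": 0},
  {"fingers": 0, "linear": [0, 0.04, 0], "twist": 0},
  {"fingers": 0, "linear": [0, 0.04, 0], "twist": 0},
  {"fingers": 0, "linear": [0, 0, 0], "twist": 0},
  {"fingers": 0, "linear": [0, 0, 0], "twist": 0},
])

```text
clock: 3.55
eef_pos: [406.6, 393.3, 71.0]
tool_rot: [3.14, 0.0, -3.129]
force: [-0.6, -0.7, -1.2]
width: 0.1
gripper_force: 0.0
```

```bash
cat >> h.py <<'E'
def tri(d,p,s,ps):
    A=[];b=[]
    for D,pp in((d,p),(s,ps)):
        M=D["K"]@np.c_[D["R"],D["t"]]
        for i in(0,1):
            r=pp[i]*M[2]-M[i];A.append(r[:3]);b.append(-r[3])
    return np.linalg.lstsq(np.array(A),np.array(b),rcond=None)[0]
E
python3 - <<'E'
from cell import monitor,cams
from h import *
d=cams.get_image("top");s=cams.get_image("scene")
np.savez("top.npz",**d);np.savez("scene.npz",**s)
cv2.imwrite("pics/a3.png",np.hstack([cv2.resize(d["color"][230:275,190:250],(400,300),interpolation=cv2.INTER_CUBIC),cv2.resize(s["color"][150:225,270:370],(400,300),interpolation=cv2.INTER_CUBIC)]))
c=541.9+250.9j;y=.037
g=np.array([c+135*np.exp(1j*(y+np.pi-.7+.65))]);G=[g[0].real,g[0].imag,75]
p0=proj(d,G).round().astype(int);s0=proj(s,G).round().astype(int);print(p0,s0,monitor.read_state()["eef_pos"])
p,st=blob(d,(p0[0]-10,p0[1]-8,p0[0]+10,p0[1]+10));ps,ss=blob(s,(s0[0]-12,s0[1]-14,s0[0]+12,s0[1]+14))
for X in(tri(d,p,s,ps),ray(d,p,92)):
    z=X[:2]@[1,1j]-c;print(p,st,ps,ss,X,abs(z),np.angle(z*np.exp(-1j*(y+np.pi-.7))))
E
```

```text
[220 261] [299 184] [407.36209615 388.95461999  70.86343978]
[220.33333333 260.5       ] [9 7 4 2 6] [298.87179487 184.47435897] [ 9  7  7 16 78] [408.25966163 252.24256267  75.01154991] 133.64708195333094 0.6529542494318813
[220.33333333 260.5       ] [9 7 4 2 6] [298.87179487 184.47435897] [ 9  7  7 16 78] [408.60395388 250.79866902] 133.29608463672176 0.6637601947889892
```

View pics/a3.png

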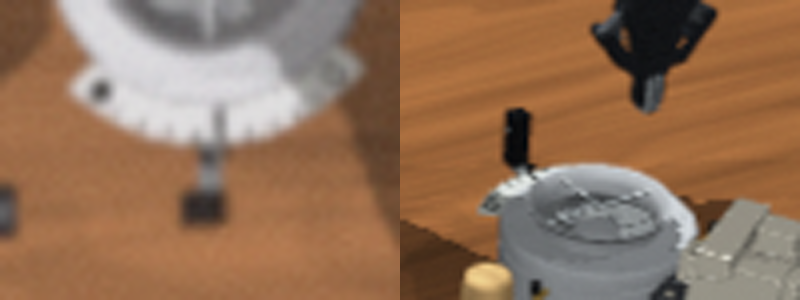

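The pointer is just short of the long mark, at crop (210,155) against (219,122). The lever reads 0.65, so it needs about 0.05 rad more.

>>> drive_tool([
  {"fingers": 0, "linear": [0, -0.04, 0], "twist": 0},
  {"fingers": 0, "linear": [0, -0.04, 0], "twist": 0},
  {"fingers": 0, "linear": [0, -0.025, 0], "twist": 0},
  {"fingers": 0, "linear": [0, 0, 0], "twist": 0},
  {"fingers": 0, "linear": [0, -0.005, 0], "twist": 0},
])

```text
clock: 4.07
eef_pos: [409.1, 277.6, 71.5]
tool_rot: [-3.141, -0.0, -3.137]
force: [0.4, 1.0, -0.3]
width: 0.2
gripper_force: 0.0
```

>>> drive_tool([
  {"fingers": 0, "linear": [0, -0.005, 0], "twist": 0},
  {"fingers": 0, "linear": [0.001, -0.006, 0], "twist": -0.045},
  {"fingers": 0, "linear": [0, 0, 0], "twist": 0},
  {"fingers": 0, "linear": [0, 0, 0], "twist": 0},
])

```text
clock: 4.4
eef_pos: [407.7, 269.3, 71.3]
tool_rot: [3.141, -0.0, -3.088]
force: [-0.2, -0.6, 0.7]
width: -0.2
gripper_force: 0.0
```

>>> drive_tool([
  {"fingers": 0, "linear": [0, 0.035, 0], "twist": 0},
  {"fingers": 0, "linear": [0, 0.04, 0], "twist": 0},
  {"fingers": 0, "linear": [0, 0.04, 0], "twist": 0},
  {"fingers": 0, "linear": [0, 0, -0.04], "twist": 0},
  {"fingers": 0, "linear": [0, 0, 0], "twist": 0},
])

```text
clock: 4.82
eef_pos: [401.2, 389.4, 113.2]
tool_rot: [3.137, 0.002, -3.083]
force: [0.7, 0.5, 0.4]
width: -0.1
gripper_force: 0.0
```

```bash
python3 - <<'E'
from cell import monitor,cams
from h import *
F=[cams.get_image("top") for _ in range(8)];d=F[0];d["color"]=np.mean([f["color"] for f in F],0).round().astype(np.uint8)
s=cams.get_image("scene")
np.savez("top.npz",**d);np.savez("scene.npz",**s)
cv2.imwrite("pics/a4.png",cv2.resize(d["color"][215:275,185:265],(800,600),interpolation=cv2.INTER_CUBIC))
c=541.9+250.9j;y=.037
g=c+135*np.exp(1j*(y+np.pi-.7+.69));G=[g.real,g.imag,75]
p0=proj(d,G).round().astype(int);s0=proj(s,G).round().astype(int);print(p0,s0,monitor.read_state()["eef_pos"])
p,st=blob(d,(p0[0]-10,p0[1]-8,p0[0]+10,p0[1]+10),75);ps,ss=blob(s,(s0[0]-12,s0[1]-14,s0[0]+12,s0[1]+14))
for X in(tri(d,p,s,ps),ray(d,p,92)):
    z=X[:2]@[1,1j]-c;print(p,st,ps,ss,X,abs(z),np.angle(z*np.exp(-1j*(y+np.pi-.7))))
E
```

```text
[222 261] [298 185] [401.37870935 383.11973546 111.0647887 ]
[221.89473684 260.57894737] [ 8  6  5  4 19] [297.525 184.6  ] [ 9  7  7 15 80] [407.8893275  246.88242702  75.63348066] 134.0708813865413 0.6929705234699064
[221.89473684 260.57894737] [ 8  6  5  4 19] [297.525 184.6  ] [ 9  7  7 15 80] [408.24455854 245.58103418] 133.76123664213003 0.7027751149679305
```

View pics/a4.png

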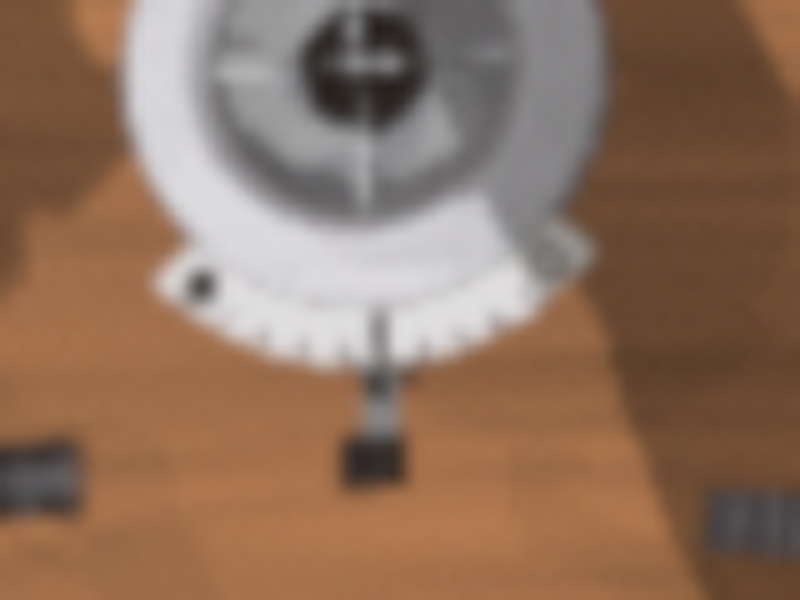

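The pointer at (379,378) is in line with the long mark at (379,335), which reads about 0.70. That finishes the work inlet, so I'll move to the counter-clockwise side of the other grip.

>>> drive_tool([
  {"fingers": 0, "linear": [0, 0, -0.04], "twist": 0},
  {"fingers": 0, "linear": [0, 0, -0.03], "twist": 0},
  {"fingers": 0, "linear": [-0.0027, -0.0397, 0], "twist": 0},
  {"fingers": 0, "linear": [-0.0027, -0.0397, 0], "twist": 0},
  {"fingers": 0, "linear": [-0.0027, -0.0397, 0], "twist": 0},
])

```text
clock: 5.68
eef_pos: [416.0, 264.3, 181.8]
tool_rot: [3.141, 0.001, -3.086]
force: [0.7, -0.8, -1.0]
width: 0.4
gripper_force: 0.0
```

>>> drive_tool([
  {"fingers": 0, "linear": [-0.0027, -0.0397, 0], "twist": 0},
  {"fingers": 0, "linear": [-0.0027, -0.0397, 0], "twist": 0},
  {"fingers": 0, "linear": [-0.0027, -0.0397, 0], "twist": 0},
  {"fingers": 0, "linear": [-0.0027, -0.0397, 0], "twist": 0},
  {"fingers": 0, "linear": [-0.0027, -0.0397, 0], "twist": 0},
])

```text
clock: 6.1
eef_pos: [439.9, 65.7, 181.4]
tool_rot: [-3.142, 0.0, -3.088]
force: [0.1, 0.4, -0.2]
width: 0.0
gripper_force: 0.0
```

>>> drive_tool([
  {"fingers": 0, "linear": [-0.0027, -0.0397, 0], "twist": 0},
  {"fingers": 0, "linear": [-0.0027, -0.0397, 0], "twist": 0},
  {"fingers": 0, "linear": [-0.0027, -0.0397, 0], "twist": 0},
  {"fingers": 0, "linear": [-0.0027, -0.0397, 0], "twist": 0},
  {"fingers": 0, "linear": [-0.0027, -0.0397, 0], "twist": 0},
])

```text
clock: 6.52
eef_pos: [464.0, -131.8, 181.3]
tool_rot: [3.141, -0.0, -3.088]
force: [1.8, 0.0, 0.5]
width: -0.0
gripper_force: 0.0
```

>>> drive_tool([
  {"fingers": 0, "linear": [-0.0027, -0.0397, 0], "twist": 0},
  {"fingers": 0, "linear": [-0.0027, -0.0397, 0], "twist": 0},
  {"fingers": 0, "linear": [-0.0027, -0.0397, 0], "twist": 0},
  {"fingers": 0, "linear": [-0.0027, -0.0397, 0], "twist": 0},
  {"fingers": 0, "linear": [0, 0, 0], "twist": 0},
])

```text
clock: 6.93
eef_pos: [482.8, -298.4, 181.3]
tool_rot: [-3.134, 0.001, -3.099]
force: [1.0, -1.6, 0.3]
width: -0.2
gripper_force: 0.0
```

>>> drive_tool([
  {"fingers": 0, "linear": [0, 0, 0], "twist": -0.11},
  {"fingers": 0, "linear": [0, 0, 0], "twist": -0.11},
  {"fingers": 0, "linear": [0, 0, 0], "twist": -0.1},
  {"fingers": 0, "linear": [0, 0, 0], "twist": 0},
  {"fingers": 0, "linear": [0, 0, 0], "twist": 0},
])

```text
clock: 7.35
eef_pos: [483.5, -287.6, 181.2]
tool_rot: [3.141, -0.0, -2.771]
force: [0.5, -0.1, 0.3]
width: 0.2
gripper_force: 0.0
```

>>> drive_tool([
  {"fingers": 0, "linear": [-0.004, 0, 0.04], "twist": 0},
  {"fingers": 0, "linear": [0, 0, 0.04], "twist": 0},
  {"fingers": 0, "linear": [0, 0, 0.03], "twist": 0},
  {"fingers": 0, "linear": [0, 0.01, 0], "twist": 0},
  {"fingers": 0, "linear": [0, 0.01, 0], "twist": 0},
])

```text
clock: 7.77
eef_pos: [478.8, -266.5, 70.3]
tool_rot: [3.139, -0.003, -2.77]
force: [0.2, 0.3, -0.1]
width: -0.4
gripper_force: 0.0
```

>>> drive_tool([
  {"fingers": 0, "linear": [0, 0.006, 0], "twist": 0},
  {"fingers": 0, "linear": [0.001, 0.0068, 0], "twist": 0.05},
  {"fingers": 0, "linear": [0.001, 0.0068, 0], "twist": 0.05},
  {"fingers": 0, "linear": [0.001, 0.0068, 0], "twist": 0.05},
  {"fingers": 0, "linear": [0.001, 0.0068, 0], "twist": 0.05},
])

```text
clock: 8.18
eef_pos: [467.6, -238.3, 74.1]
tool_rot: [-3.137, 0.004, -2.971]
force: [0.6, -3.2, -2.6]
width: -0.2
gripper_force: 1.6
```

>>> drive_tool([
  {"fingers": 0, "linear": [0.0015, 0.0095, 0], "twist": 0.07},
  {"fingers": 0, "linear": [0.0015, 0.0095, 0], "twist": 0.07},
  {"fingers": 0, "linear": [0.0015, 0.0095, 0], "twist": 0.07},
  {"fingers": 0, "linear": [0.0015, 0.0095, 0], "twist": 0.07},
  {"fingers": 0, "linear": [0.0015, 0.0095, 0], "twist": 0.07},
])

```text
clock: 8.6
eef_pos: [458.8, -191.0, 74.1]
tool_rot: [-3.14, 0.006, 2.961]
force: [0.3, -2.5, -2.3]
width: 0.1
gripper_force: 1.7
```

>>> drive_tool([
  {"fingers": 0, "linear": [0.001, 0.0068, 0], "twist": 0.05},
  {"fingers": 0, "linear": [0.001, 0.0068, 0], "twist": 0.05},
  {"fingers": 0, "linear": [0.001, 0.0068, 0], "twist": 0.05},
  {"fingers": 0, "linear": [0.001, 0.0068, 0], "twist": 0.05},
  {"fingers": 0, "linear": [0, 0, 0], "twist": 0},
])

```text
clock: 9.02
eef_pos: [462.0, -161.8, 73.9]
tool_rot: [3.14, 0.005, 2.766]
force: [-0.2, -0.6, -0.3]
width: -0.2
gripper_force: 0.0
```

```bash
python3 - <<'E'
from cell import monitor,cams
import numpy as np
E=[]
for _ in range(4): cams.get_image("top");s=monitor.read_state();E.append(s["eef_pos"])
e=np.mean(E,0);w=e[0]+1j*e[1]-(593.7-187.4j);print(e,s["force"],s["tool_rot"],abs(w),"lever",np.angle(w*np.exp(-1j*(-.018+np.pi-.7)))-np.arctan(23.5/135))
E
```

```text
[ 461.11569745 -162.49380746   72.97259075] [ 0.06606033 -0.07022821 -0.14376143] [3.14091566e+00 1.88036552e-03 2.76689381e+00] 134.90335691999113 lever 0.3599651597324962
```

>>> drive_tool([
  {"fingers": 0, "linear": [0.001, 0.0068, 0], "twist": 0.05},
  {"fingers": 0, "linear": [0.001, 0.0068, 0], "twist": 0.05},
  {"fingers": 0, "linear": [0.001, 0.0068, 0], "twist": 0.05},
  {"fingers": 0, "linear": [0.001, 0.0068, 0], "twist": 0.05},
  {"fingers": 0, "linear": [0.001, 0.0068, 0], "twist": 0.05},
])

```text
clock: 9.63
eef_pos: [470.9, -131.7, 71.9]
tool_rot: [-3.141, 0.001, 2.512]
force: [-1.1, -3.1, 2.9]
width: -0.3
gripper_force: 1.6
```

>>> drive_tool([
  {"fingers": 0, "linear": [0.0006, 0.004, 0], "twist": 0.03},
  {"fingers": 0, "linear": [0.0006, 0.004, 0], "twist": 0.03},
  {"fingers": 0, "linear": [0.0006, 0.004, 0], "twist": 0.03},
  {"fingers": 0, "linear": [0, 0, 0], "twist": 0},
])

```text
clock: 9.97
eef_pos: [477.6, -119.4, 71.4]
tool_rot: [3.141, 0.0, 2.425]
force: [0.2, -0.7, -0.3]
width: -0.3
gripper_force: 0.1
```

>>> drive_tool([
  {"fingers": 0, "linear": [0.0004, 0.0027, 0], "twist": 0.02},
  {"fingers": 0, "linear": [0, 0, 0], "twist": 0},
])

```text
clock: 10.13
eef_pos: [478.5, -117.5, 71.2]
tool_rot: [-3.141, -0.0, 2.405]
force: [-0.3, -1.3, 0.2]
width: 0.1
gripper_force: 0.5
```

>>> drive_tool([
  {"fingers": 0, "linear": [0.0002, 0.002, 0], "twist": 0.015},
  {"fingers": 0, "linear": [0, 0, 0], "twist": 0},
])

```text
clock: 10.3
eef_pos: [478.4, -117.3, 71.2]
tool_rot: [-3.139, -0.001, 2.389]
force: [-3.4, -6.3, 2.4]
width: -0.1
gripper_force: 3.2
```

>>> drive_tool([
  {"fingers": 0, "linear": [0.0002, 0.002, 0], "twist": 0},
  {"fingers": 0, "linear": [0, 0, 0], "twist": 0},
])

```text
clock: 10.47
eef_pos: [478.4, -117.2, 71.2]
tool_rot: [-3.137, -0.001, 2.388]
force: [-6.4, -8.9, 4.5]
width: 0.0
gripper_force: 5.4
```

>>> drive_tool([
  {"fingers": 0, "linear": [0.0002, 0.002, 0], "twist": 0},
  {"fingers": 0, "linear": [0, 0, 0], "twist": 0},
])

```text
clock: 10.63
eef_pos: [478.4, -117.1, 71.2]
tool_rot: [-3.135, -0.001, 2.386]
force: [-8.1, -12.2, 5.4]
width: 0.1
gripper_force: 7.5
```

Force builds with no further motion, so the lever is on its shut stop. I'll back off, lift clear and check.

>>> drive_tool([
  {"fingers": 0, "linear": [0, -0.03, 0], "twist": 0},
  {"fingers": 0, "linear": [0.03, -0.01, 0], "twist": 0},
  {"fingers": 0, "linear": [0.04, 0, -0.01], "twist": 0},
  {"fingers": 0, "linear": [0, 0, -0.04], "twist": 0},
  {"fingers": 0, "linear": [0, 0, -0.04], "twist": 0},
])

```text
clock: 11.05
eef_pos: [399.1, -91.9, 160.6]
tool_rot: [-3.138, -0.009, 2.392]
force: [2.9, -0.4, 0.3]
width: 0.1
gripper_force: 0.0
```

>>> drive_tool([
  {"fingers": 0, "linear": [0, 0, -0.04], "twist": 0},
  {"fingers": 0, "linear": [0, -0.04, 0], "twist": 0},
  {"fingers": 0, "linear": [0, -0.04, 0], "twist": 0},
  {"fingers": 0, "linear": [0, -0.04, 0], "twist": 0},
  {"fingers": 0, "linear": [0, 0, 0], "twist": 0},
])

```text
clock: 11.47
eef_pos: [316.8, -185.7, 201.7]
tool_rot: [-3.14, -0.001, 2.381]
force: [-1.5, 0.2, 0.4]
width: 0.0
gripper_force: 0.0
```

```bash
python3 - <<'E'
from cell import monitor,cams
from h import *
d=cams.get_image("top");s=cams.get_image("scene");print(monitor.read_state()["eef_pos"])
cv2.imwrite("pics/f.png",np.vstack([cv2.resize(d["color"][140:280,180:390],(800,533),interpolation=cv2.INTER_CUBIC)]))
E
```

```text
[ 321.19230519 -182.50257719  201.48313696]
```

View pics/f.png

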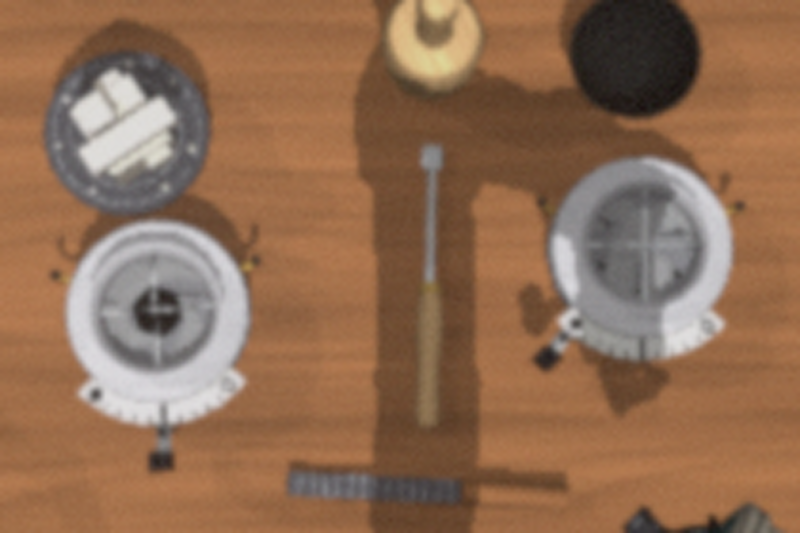

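The work lever at (162,440) is in line with its long mark at (163,415). The other lever at (550,355) stands on its solid dot at (573,325), with the iris shut. The bystanders have not moved and the arm is clear.

```bash
python3 -c "
from cell import ctrl
print(ctrl.finish_job())"
```

```text
the job is handed in; nothing more can be done
None
```

The job is handed in: the work inlet's lever stands on the long middle mark (measured at about 0.70), the other inlet's lever is against its shut stop, and nothing else on the bench moved.

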